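Lock the glass showcase and hold the key turned

TASK

Lock the glass showcase for the night: swing its sprung lever handle clockwise all the way to its stop, so that the bolts shoot out, and let it spring back; then take the orange-headed key from the key block, push it fully home in the orange-ringed lock cylinder, easing it past the sticky tumblers without forcing it (a little wiggle helps), and turn it a quarter turn clockwise. The cylinder is sprung and arms the case alarm only while it is held over, so finish with the key still in your grip and held turned. Leave the other keys and the goods on the counter and on the case where they are.

Things in the scene. Friction and masses are not known exactly. Their poses are not given: they have to be found in the camera images.
- case: Low table-top glass showcase, fixed, 360 (x) x 500 (y), yellow plinth. Origin: centre of its underside; its -x side faces the robot. Aluminium lock rail along the front edge, 70 wide, top at z 120, centre line at x -145, with the lever handle at y -45 and the lock cylinder at y +45. Bolt rods and keepers on the rail's front half rise 16 above it. Behind the rail the glass lid, top at z 117.
- handle_pivot (a point): On the upright axis of the lever handle, at mid-height of its bar (160 mm above the counter); turns with the case, not with the handle.
- handle_grip (a point): Centre of the handle's black grip, 95 mm from the pivot, turns with the handle. The grip is a level bar 20 wide, 16 high, from 55 to 130 mm from the pivot, with 32 mm clear under it. At rest the handle points along the case's -y (always along its own -y).
- handle (a joint): Angle of the lever handle, rad. 0 at rest; grows clockwise seen from above: the bar swings off the rail towards the robot (the case's -x); stop at 0.80. Sprung back to 0, takes about 4 N at the grip. It throws the bolts as it goes and leaves them out when it returns.
- bolt (a joint): Travel of the two coupled bolt rods on the rail, m: 0 drawn back, about 0.018 thrown into the keepers at the rail's ends. They stay where they are put. Until they are thrown the cylinder cannot be turned.
- keyway (a point): Centre of the keyway mouth on the cylinder's brass face, 126 mm above the counter, in an orange collar 31 across. z up along the bore, x across the slot, y along it; turns with the cylinder. Slot 4.6 (x) x 10.6 (y), 34 deep, flared to 8.6 x 14.6 over the top 5 mm. Sticky tumblers 12 and 21 mm down: up to 25 N to push past, or a light push while wiggling the key about z by some 4 degrees.
- lock (a joint): Turn of the lock cylinder, rad: 0 at rest (slot's wide side along the rail, the case's y), grows clockwise seen from above, stop at 1.571. Sprung back to 0 (0.06 N m to start, 0.09 at the stop); the key has about 0.1 rad of play in the slot.
- key_block: Wooden block, 64 (its x) x 160 (its y) x 42 high, fixed; three keys stand in its slots, blade down, 50 mm apart along its y. Origin: centre of its underside.
- key_orange: The key to use, 35 g: orange head 10 (x) x 30 (y) x 32 high; below it a steel blade 3.6 (x) x 9.6 (y) x 30 long, tapered over the last 5 mm; works either way round. Origin: centre of the head's underside (shoulder), z up. Stands in any of the three slots, shoulder on the block's top (z 42). Fully home in the lock its origin meets the keyway point.
- key_blue: Another key, blue head, same size, in the block; stays there.
- key_green: Another key, green head, same size, in the block; stays there.
- seal_tin: Round blue tin, 66 across, 26 high, on the counter. Origin: centre of its underside.
- water_pot: White porcelain cup, 80 across, 58 high, on the counter. Origin: centre of its underside.
- paperweight: Dark wooden bar, 28 (x) x 180 (y) x 18 high, on the counter. Origin: centre of its underside.
- ink_box: Red box, 36 (x) x 95 (y) x 22 high, lying on the glass lid. Origin: centre of its underside.

How it is judged:
On the way, in this order (a step that is already met when the one before it is completed fails the run):
1. the lever handle is swung to its stop and the bolts are thrown (value of joint handle above 0.74 rad and value of joint bolt above 0.015 m), for 0.05 s.
2. the handle has sprung back, the bolts stay out (value of joint handle below 0.08 rad and value of joint bolt above 0.015 m), for 0.2 s.
3. the orange key is fully home in the cylinder (z of key_orange in the frame of keyway below 0.003 m and horizontal distance between key_orange and keyway below 0.003 m and angle between the z axis of key_orange and the z axis of keyway, either way round below 0.1 rad), for 0.1 s.
4. the key is turned a quarter turn (all of step 3 and value of joint lock above 1.3 rad), for 0.2 s.
At the end, for the whole second after the job is handed in: The bolts are out (more than 15 mm), the handle is back at rest (within 0.08 rad), the orange key is fully home (shoulder within 3 mm of the keyway, upright) and the gripper still holds it (more than 2 N) with the cylinder turned more than 1.3 rad (all of step 2 and all of step 4 and contact force between the fingers and key_orange above 2 N); the arm keeps its last pose, push and grip.
It fails at once if the key is forced in (over 50 N between it and the lock before it is turned) (contact force between key_orange and lock above 50 N and value of joint lock below 0.2 rad).
It fails at once if another key is disturbed (distance of any of key_blue, key_green from where it was at the start of the episode above 0.01 m).
It fails at once if goods on the counter or the case are pushed about (distance of any of seal_tin, water_pot, paperweight, ink_box from where it was at the start of the episode above 0.02 m).
It also fails if it takes over 69 s, if anything falls off the work surface, if the arm or the gripper's body presses on something with over 40 N, if the wrist force passes 120 N, or if a joint passes its speed limit or range.

ROBOT

A 7-joint arm with a two-finger parallel gripper is mounted at the origin on the work surface. World frame = base frame: x ahead of the robot, y to its left, z up, the work surface at z = 0. Lengths are in m, angles in rad, forces in N, time in s.
With the tool pointing down it reaches from about 0.4 to 0.85 m from the base axis. Payload 10.4 kg.
Tool frame: the origin (TCP) lies midway between the tips of the shut fingers; the grasp point (between the pads) lies 19 mm behind it (manip.grasp_offset is the distance from the TCP to the grasp point, in m); z points along the fingers, y is the line along which they close (so a half turn about z gives the same grasp; the last joint's range is limited). The gripper opens to 85 mm and grips with 20 to 120 N. Pads are 22 mm wide; open, the fingers measure 114 mm over their backs; the gripper's body (76 mm by 85 mm) begins 54 mm behind the grasp point. The pads swing forward as they close: fully open they stand 13 mm farther back than shut.
Start: joints at [1.311, 0.332, -0.065, 1.46, 0.022, 1.35, -0.088], TCP at [0.147, -0.608, 0.231] pointing down, gripper open.
Joint ranges: [-2.6, 2.6], [-0.5, 2.12], [-1.47, 1.34], [0.16, 2.42], [-1.27, 4.41], [0.06, 2.06], [-2.6, 2.6]. Speed limits (rad/s): [2.22, 2.22, 2.79, 2.79, 3.14, 3.14, 3.14].

INTERFACE

Orientations are given as a unit quaternion [x, y, z, w].
In Python, from workcell import manip gives the robot as it stands.
- The arm moves only by the tool jog_arm, called in YAML: its name, and indented under it one key for each argument. Schema: {"type":"object","properties":{"plan":{"type":"array","items":{"type":"object","properties":{"r":{"type":"array","items":{"type":"number"},"minItems":3,"maxItems":3},"d":{"type":"array","items":{"type":"number"},"minItems":3,"maxItems":3},"jaw":{"type":"number"}},"additionalProperties":false,"required":["jaw"]},"minItems":1,"maxItems":20},"squeeze":{"type":"number"},"only":{"type":"string"},"quiet":{"type":"boolean"},"lines":{"type":"string"}},"required":["plan"],"additionalProperties":false}. plan is a list of rows, 1 to 20 of them, each an object with the fields r (a list: a rotation vector rx, ry, rz in shares of pi rad (1.0 is pi rad)), d (a list: dx, dy, dz in normalised numbers (1 is 0.8 m)), jaw (the opening from 0.0 (shut) to 1.0 (fully open)); a field left out counts as zero (the opening has to be given); each row is the pose to reach, as a shift and turn from the pose commanded when the call began, along the tool's axes at that moment; what a row does not reach only later rows make up. A row lasts 1/8 s, in which the tool goes at most 0.0625 m and 0.188 rad, less where a joint would pass 70% of its speed; a pose out of reach is approached as far as the arm can. The fingers move at their own pace and stop on an object; squeeze is the grip in N (left out, the last holds). Time passes only in rows, so rows that do not move let the fingers close. The tool returns the time, the measured TCP pose, the force, the opening and the grip force at its end. only (a regular expression) keeps the lines of the reply that match it, lines (a string "A,B") keeps lines A to B, and quiet returns only ok. Shift and turn numbers lie between -1 and 1, and a call with a number outside is refused. Input that does not fit is refused with a message, and nothing moves.
- manip.get_obs(): the state, without advancing time (a new reading comes with each control period).
- manip.camera(name): name is "side" or "top" or "wrist"; returns the picture (420x560x3 uint8, blue, green, red); there is no depth.
- manip.calibration(name): a dict with "fx", "fy", "cx", "cy" (pixels), "world_from_camera" (4x4, takes a point from camera to world coordinates); the wrist camera has in their place "tool_from_camera" (4x4, takes a point from camera to tool coordinates, whose origin is the TCP and whose axes are the flange's). Camera axes: x right, y up, looking along -z (the intrinsics and any distortion apply to the point x, -y, -z); pixel columns grow to the right and rows downward; lengths in m; the calibration is good to about 2 mm. A picture is of the moment at which its call begins: read the wrist's pose just before it. calibration takes no time and is no camera call.
- manip.hand_in(): hands the job in; it is judged then, once.
The state is a dict: "clock": time; "joint_pos": joint angles; "joint_velocities": joint speeds; "tau": joint torques, N m; "position": TCP position; "ee_rot": TCP orientation; "ft_force": force on the tool from outside, world axes, zero at the start; "torque": the same for the moment, N m; "grip_width": opening from 0.0 (shut) to 1.0 (fully open); "grasp_force": force on a finger pad.
Only numpy, scipy, OpenCV 4.12 (cv2) and the standard library are available. Lean on these libraries where they do the work, as an engineer would, in place of code of your own. Each camera call takes 0.05 s, during which the arm holds its last target. There are 200 camera calls.

## Working session

There is one attempt and no reset: what is moved stays moved. The work goes in short steps, Python scripts to look and compute and a tool call to move; the robot and the scene stay as the last step left them, time stands still between calls to the robot, and variables do not carry over. Pictures are saved under pics/ and viewed, at most 10 in all, crops included, and the job is handed in when it is done.

```bash
ls; mkdir -p pics
```

Run:
```python
from workcell import manip
import cv2, numpy as np
for n in ("top","side","wrist"):
    c=manip.calibration(n); print(n,{k:np.round(v,4).tolist() for k,v in c.items()})
a=manip.camera("top"); b=manip.camera("side")
cv2.imwrite("pics/top0.png",a); cv2.imwrite("pics/side0.png",b)
o=manip.get_obs(); print(o); print(manip.grasp_offset)
```

```text
pics
workcell.py
top {'fx': 427.8951, 'fy': 427.8951, 'cx': 278.8315, 'cy': 200.3469, 'world_from_camera': [[0.0115, 0.9763, -0.2159, 0.3778], [-0.9999, 0.0104, -0.0063, 0.0351], [-0.0039, 0.216, 0.9764, 0.978], [0.0, 0.0, 0.0, 1.0]]}
side {'fx': 398.7896, 'fy': 398.7896, 'cx': 274.542, 'cy': 203.864, 'world_from_camera': [[-0.7305, 0.3308, -0.5974, 0.0696], [-0.6829, -0.3491, 0.6417, 0.5619], [0.0037, 0.8768, 0.4809, 0.5158], [0.0, 0.0, 0.0, 1.0]]}
wrist {'fx': 377.3638, 'fy': 377.3638, 'cx': 287.9021, 'cy': 206.1862, 'tool_from_camera': [[0.0004, 0.9603, 0.2791, 0.0708], [1.0, 0.0, -0.0014, -0.0002], [-0.0013, 0.2791, -0.9603, -0.1419], [0.0, 0.0, 0.0, 1.0]]}
{'clock': 0.1, 'joint_pos': array([ 1.31140179,  0.33281832, -0.06469537,  1.46084758,  0.02158856,
        1.34989209, -0.08849742]), 'joint_velocities': array([-0.00126091, -0.00311014,  0.0012309 , -0.00175627, -0.00016185,
       -0.00156958,  0.00113832]), 'tau': array([ 2.07585603e-03, -6.26743698e+01,  5.00384043e-02, -3.92429101e+01,
        1.63680129e-02,  6.92874353e-03, -6.10228881e-06]), 'position': array([ 0.14653848, -0.60723907,  0.23059411]), 'ee_rot': array([ 9.92998159e-01,  1.18128121e-01, -9.82882822e-05, -6.27600619e-04]), 'ft_force': array([ 0.20872785,  0.19594578, -0.91487413]), 'torque': array([-0.00433374, -0.02318322, -0.01180333]), 'grasp_force': 0.0, 'grip_width': 0.9981615275221823}
0.0187
```

View pics/top0.png

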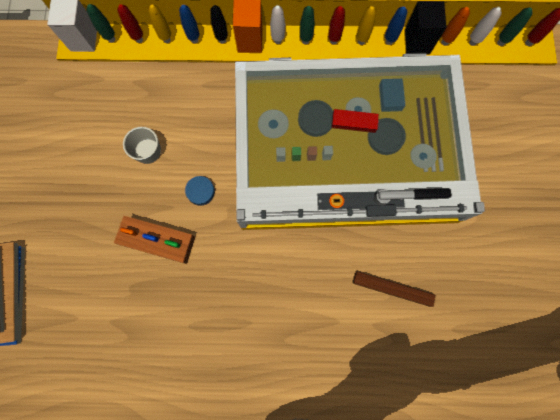

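View pics/side0.png

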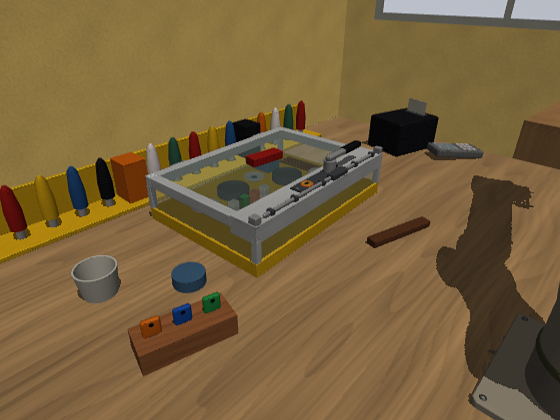

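The top view shows the orange key at about (128,231), blue at (150,237), green at (172,243), the orange collar at (337,201), and the handle from its pivot at (383,195) to the grip end at (450,193). The paperweight is near (393,288). The side view shows the same keys at about (150,326), (181,313) and (211,302), and the collar at (307,184).

Create h.py:
```python
from workcell import manip
import cv2, numpy as np
from scipy.spatial.transform import Rotation as R
def cam(n):
    c=manip.calibration(n)
    if n=="wrist":
        o=manip.get_obs(); T=np.eye(4); T[:3,:3]=R.from_quat(o["ee_rot"]).as_matrix(); T[:3,3]=o["position"]
        c["world_from_camera"]=T@np.array(c["tool_from_camera"])
    return c
def ray(c,u,v):
    W=np.array(c["world_from_camera"]); d=np.array([(u-c["cx"])/c["fx"],-(v-c["cy"])/c["fy"],-1.])
    return W[:3,3],W[:3,:3]@d
def plane(c,u,v,z):
    o,d=ray(c,u,v); return o+d*(z-o[2])/d[2]
def two(r1,r2):
    (a,d),(b,e)=r1,r2; A=np.stack([d,-e],1); s=np.linalg.lstsq(A,b-a,rcond=None)[0]
    p,q=a+s[0]*d,b+s[1]*e; return (p+q)/2,np.linalg.norm(p-q)
RANGE=dict(orange=(5,17,150,150),blue=(105,125,150,90),green=(50,75,120,60),)
def blobs(im,col,roi,mina=12):
    lo,hi,s,v=RANGE[col]; x0,y0,x1,y1=roi
    m=cv2.inRange(cv2.cvtColor(im,cv2.COLOR_BGR2HSV),(lo,s,v),(hi,255,255)); k=np.zeros_like(m); k[y0:y1,x0:x1]=m[y0:y1,x0:x1]
    n,l,st,ce=cv2.connectedComponentsWithStats(k)
    return sorted([(int(st[i][4]),ce[i].round(1).tolist(),st[i][:4].tolist(),cv2.minAreaRect(np.argwhere(l==i)[:,::-1].astype(np.float32))) for i in range(1,n) if st[i][4]>=mina],key=lambda b:-b[0])
```

Run:
```python
from h import *
a=cv2.imread("pics/top0.png"); b=cv2.imread("pics/side0.png"); ct,cs=cam("top"),cam("side")
for col in RANGE:
    t=blobs(a,col,(100,180,260,280)); s=blobs(b,col,(120,280,260,370))
    print(col,t[:3],s[:3])
    if t and s: print(two(ray(ct,*t[0][1]),ray(cs,*s[0][1])), plane(ct,*t[0][1],0.066))
t=blobs(a,"orange",(310,185,360,215)); s=blobs(b,"orange",(290,170,325,195)); print(t,s)
print("collar",two(ray(ct,*t[0][1]),ray(cs,*s[0][1])), plane(ct,*t[0][1],0.126))
for p in [(383,195),(450,193)]: print(plane(ct,*p,0.166))
for p in [(482,207),(241,213)]: print("rail ends",plane(ct,*p,0.13))
for p in [(355,275),(433,300)]: print("pw",plane(ct,*p,0.018))
```

```text
orange [(1748, [150.0, 239.5], [112, 213, 79, 54], ((151.9938201904297, 239.90512084960938), (80.38349914550781, 35.52812576293945), 16.821407318115234)), (39, [105.3, 230.8], [100, 225, 13, 12], ((104.7500228881836, 231.75003051757812), (12.020814895629883, 9.899495124816895), 45.0)), (34, [166.1, 204.4], [161, 199, 9, 11], ((165.0, 204.0), (10.0, 8.0), 90.0))] [(58, [149.4, 320.1], [141, 316, 18, 9], ((149.35617065429688, 320.116455078125), (3.2771520614624023, 18.375459671020508), 69.44395446777344))]
(array([0.50907881, 0.34125019, 0.04899301]), np.float64(0.049233070075135006)) [0.49069455 0.31598034 0.066     ]
blue [(46, [148.7, 236.8], [143, 234, 12, 7], ((148.57545471191406, 236.73585510253906), (11.675647735595703, 3.846095323562622), 15.945395469665527))] [(74, [181.0, 308.2], [173, 304, 17, 9], ((180.9123992919922, 308.2591247558594), (4.528095245361328, 17.428895950317383), 70.01689910888672))]
(array([0.49595997, 0.3177772 , 0.07114302]), np.float64(0.00042813745909135877)) [0.49647347 0.31921784 0.066     ]
green [(54, [171.4, 243.1], [165, 240, 13, 7], ((171.200012207
[... 259 characters left out ...]
27041439, 0.06027312]), np.float64(0.0018281918850725108)) [0.48348003 0.26958549 0.066     ]
[(90, [336.1, 200.7], [329, 194, 15, 14], ((336.0, 200.5), (13.0, 14.0), 90.0))] [(16, [306.6, 184.2], [301, 182, 12, 4], ((306.58197021484375, 183.90164184570312), (2.806607723236084, 11.135895729064941), 84.80557250976562))]
collar (array([ 0.56665622, -0.07659462,  0.12448385]), np.float64(0.0010782070309921874)) [ 0.56677245 -0.07609767  0.126     ]
[ 0.57024378 -0.16233969  0.166     ]
[ 0.57563028 -0.29287577  0.166     ]
rail ends [ 0.55599831 -0.36974317  0.13      ]
rail ends [0.53842602 0.11659767 0.13      ]
pw [ 0.42291209 -0.12903315  0.018     ]
pw [ 0.37102519 -0.29767573  0.018     ]
```

Add to h.py:
```python
def rel(p,yaw):
    """tool-axes shift and rz to bring TCP to p, tool pointing down, tool x at world angle yaw"""
    o=manip.get_obs(); M=R.from_quat(o["ee_rot"]); T=R.from_matrix([[np.cos(yaw),np.sin(yaw),0],[np.sin(yaw),-np.cos(yaw),0],[0,0,-1]])
    return np.r_[(M.inv()*T).as_rotvec(),M.inv().apply(np.array(p)-o["position"])].round(4).tolist()
```

```bash
python3 -c "
from h import *
print(rel([.59,-.17,.25],.037))"
```

```text
[-0.0013, 0.0002, 0.1998, 0.5337, -0.321, -0.019]
```

Careful with the scale: shifts go in shares of 0.8 m and turns go in shares of pi rad. That gives: 0.534 m is 0.6675, -0.321 m is -0.4013, 0.2 rad is 0.0637.

jog_arm:
  plan:
    - {"r":[0,0,0.0318],"d":[0.0625,-0.0375,-0.025],"jaw":0}
    - {"r":[0,0,0.0637],"d":[0.6675,-0.4013,-0.025],"jaw":0}
    - {"r":[0,0,0.0637],"d":[0.6675,-0.4013,-0.025],"jaw":0}
    - {"r":[0,0,0.0637],"d":[0.6675,-0.4013,-0.025],"jaw":0}
    - {"r":[0,0,0.0637],"d":[0.6675,-0.4013,-0.025],"jaw":0}
    - {"r":[0,0,0.0637],"d":[0.6675,-0.4013,-0.025],"jaw":0}
    - {"r":[0,0,0.0637],"d":[0.6675,-0.4013,-0.025],"jaw":0}
    - {"r":[0,0,0.0637],"d":[0.6675,-0.4013,-0.025],"jaw":0}
    - {"r":[0,0,0.0637],"d":[0.6675,-0.4013,-0.025],"jaw":0}
    - {"r":[0,0,0.0637],"d":[0.6675,-0.4013,-0.025],"jaw":0}
    - {"r":[0,0,0.0637],"d":[0.6675,-0.4013,-0.025],"jaw":0}
    - {"r":[0,0,0.0637],"d":[0.6675,-0.4013,-0.025],"jaw":0}
    - {"r":[0,0,0.0637],"d":[0.6675,-0.4013,-0.025],"jaw":0}
    - {"r":[0,0,0.0637],"d":[0.6675,-0.4013,-0.025],"jaw":0}

```text
clock: 1.85
position: [0.5898, -0.1716, 0.2515]
ee_rot: [1.0, 0.017, 0.0, 0.0]
ft_force: [0.9, -0.1, -0.1]
grip_width: -0.001
grasp_force: 0.0
```

Run:
```python
from h import *
import pickle
c=cam("wrist"); im=manip.camera("wrist"); cv2.imwrite("pics/w1.png",im); pickle.dump(c,open("w1.pkl","wb"))
for b in blobs(im,"orange",(0,0,560,420)): print(b, plane(c,*b[1],.126))
```

```text
(514, [160.9, 218.6], [141, 201, 40, 38], ((160.5, 219.5), (37.0, 39.0), 90.0)) [ 0.57015245 -0.07790618  0.126     ]
```

View pics/w1.png

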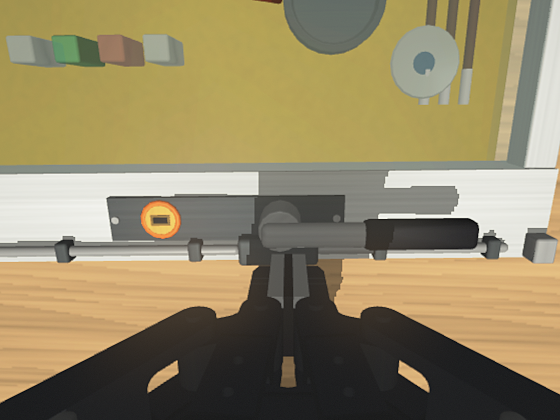

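The wrist view shows the collar and slot at about (160,219), the hub near (280,222), and the black grip from (365,235) to (478,233). Everything is parallel to the image columns.

Run:
```python
from h import *
import pickle
c=pickle.load(open("w1.pkl","rb")); im=cv2.imread("pics/w1.png")
print("grip ends",plane(c,365,220,.168),plane(c,478,219,.168), "mid",plane(c,421,234,.166))
print("rail back edge",plane(c,5,171,.117),plane(c,500,168,.117))
g=cv2.cvtColor(im,cv2.COLOR_BGR2GRAY)[205:235,145:178]
k=(g<75).astype(np.uint8); n,l,st,ce=cv2.connectedComponentsWithStats(k)
for i in range(1,n):
    r=cv2.minAreaRect(np.argwhere(l==i)[:,::-1].astype(np.float32)); print(st[i],ce[i]+[145,205],r, plane(c,*(ce[i]+[145,205]),.126))
print(rel([.6235,-.262,.25],.037),rel([.6235,-.262,.146],.037))
```

```text
grip ends [ 0.58784167 -0.22027708  0.168     ] [ 0.59094624 -0.29124411  0.168     ] mid [ 0.57900443 -0.25752372  0.166     ]
rail back edge [0.60032549 0.03838053 0.117     ] [ 0.61530954 -0.32830831  0.117     ]
[ 9 13 13  5 62] [159.82258065 219.96774194] ((15.0, 15.0), (4.0, 12.0), 90.0) [ 0.56905077 -0.07704176  0.126     ]
[0.0006, -0.0002, -0.0018, 0.0303, 0.0918, 0.0016] [0.0006, -0.0002, -0.0018, 0.0303, 0.0917, 0.1056]
```

Scaled: 0.105 m is 0.1313, 0.092 m is 0.115.

jog_arm:
  plan:
    - {"d":[0.0375,0.0625,0],"jaw":0}
    - {"d":[0.0375,0.115,0],"jaw":0}
    - {"d":[0.0375,0.115,0.0625],"jaw":0}
    - {"d":[0.0375,0.115,0.125],"jaw":0}
    - {"d":[0.0375,0.115,0.1313],"jaw":0}
    - {"d":[0.0375,0.115,0.1313],"jaw":0}
    - {"d":[0.0375,0.115,0.1313],"jaw":0}

```text
clock: 2.78
position: [0.6251, -0.2615, 0.1492]
ee_rot: [1.0, 0.018, 0.002, 0.001]
ft_force: [0.7, 0.3, 0.3]
grip_width: -0.002
grasp_force: 0.0
```

Scaled: -0.093 m is -0.1163, -0.027 m is -0.0338, 0.7 rad is 0.2228.

jog_arm:
  plan:
    - {"d":[-0.0188,0,0],"jaw":0}
    - {"d":[-0.0338,0,0],"jaw":0}
    - {"r":[0,0,0.0318],"d":[-0.0463,0.0013,0],"jaw":0}
    - {"r":[0,0,0.0637],"d":[-0.0575,0.0025,0],"jaw":0}
    - {"r":[0,0,0.0955],"d":[-0.07,0.0025,0],"jaw":0}
    - {"r":[0,0,0.1273],"d":[-0.0825,0.0013,0],"jaw":0}
    - {"r":[0,0,0.1592],"d":[-0.0938,-0.0025,0],"jaw":0}
    - {"r":[0,0,0.191],"d":[-0.105,-0.0063,0],"jaw":0}
    - {"r":[0,0,0.2228],"d":[-0.1163,-0.0113,0],"jaw":0}
    - {"r":[0,0,0.2228],"d":[-0.1163,-0.0113,0],"jaw":0}

```text
clock: 4.03
position: [0.5309, -0.2561, 0.1478]
ee_rot: [0.946, -0.325, 0.001, 0.001]
ft_force: [1.9, -1.8, 1.4]
grip_width: 0.001
grasp_force: 1.2
```

Scaled: -0.015 m is -0.0188, 0.002 m is 0.0025, 0.12 rad is 0.0382.

jog_arm:
  plan:
    - {"r":[0,0,0.0159],"d":[-0.0063,0.0013,0],"jaw":0}
    - {"r":[0,0,0.0318],"d":[-0.0125,0.0025,0],"jaw":0}
    - {"r":[0,0,0.0382],"d":[-0.0163,0.0025,0],"jaw":0}
    - {"r":[0,0,0.0382],"d":[-0.0188,0.0025,0],"jaw":0}
    - {"r":[0,0,0.0382],"d":[-0.0188,0.0025,0],"jaw":0}

```text
clock: 4.65
position: [0.5215, -0.2512, 0.1481]
ee_rot: [0.925, -0.381, 0.006, 0.001]
ft_force: [19.3, -13.8, -9.9]
grip_width: -0.0
grasp_force: 11.8
```

Run:
```python
from h import *
cv2.imwrite("pics/w2.png",manip.camera("top")[150:320,220:520].repeat(2,0).repeat(2,1))
```

```text
(no output)
```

View pics/w2.png

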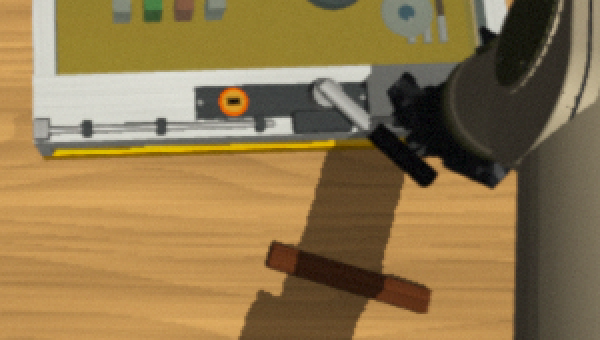

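The handle stands at about 45° against its stop, with the bolt rods shifted to the left. Next I back the finger off along the same arc.

Scaled: -0.1 m is -0.125, -0.05 m is -0.0625, -0.8 rad is -0.2546.

jog_arm:
  plan:
    - {"r":[0,0,-0.0318],"d":[0.0163,-0.0038,0],"jaw":0}
    - {"r":[0,0,-0.0796],"d":[0.0375,-0.0113,0],"jaw":0}
    - {"r":[0,0,-0.1273],"d":[0.0525,-0.02,0],"jaw":0}
    - {"r":[0,0,-0.191],"d":[0.075,-0.0375,0],"jaw":0}
    - {"r":[0,0,-0.2546],"d":[0.1,-0.0688,0],"jaw":0}
    - {"r":[0,0,-0.2546],"d":[0.1125,-0.0875,0],"jaw":0}
    - {"r":[0,0,-0.2546],"d":[0.1125,-0.0875,-0.0625],"jaw":0}
    - {"r":[0,0,-0.2546],"d":[0.1125,-0.0875,-0.125],"jaw":1}
    - {"r":[0,0,-0.2546],"d":[0.1125,-0.0875,-0.125],"jaw":1}

```text
clock: 5.82
position: [0.6326, -0.262, 0.2515]
ee_rot: [1.0, 0.01, 0.004, 0.001]
ft_force: [0.0, 0.4, -0.7]
grip_width: 0.417
grasp_force: 0.0
```

Run:
```python
from h import *
o=manip.get_obs(); c=cam("top"); a=manip.camera("top"); cv2.imwrite("pics/top1.png",a)
hsv=cv2.cvtColor(a,cv2.COLOR_BGR2HSV)
# key block tops, tight orange by saturation/brightness
roi=a[222:240,118:182]; h=hsv[222:240,118:182]
for name,(u,v) in dict(o=(128,231),b=(149,237),g=(171,243)).items(): print(name,hsv[v-2:v+3,u-3:u+4].reshape(-1,3)[::5].tolist())
cv2.imwrite("pics/c1.png",np.hstack([cv2.resize(a[205:275,105:205],None,fx=4,fy=4,interpolation=cv2.INTER_NEAREST),cv2.resize(a[170:240,370:470],None,fx=4,fy=4,interpolation=cv2.INTER_NEAREST)]))
```

```text
o [[12, 255, 201], [12, 242, 116], [13, 255, 210], [14, 255, 230], [13, 255, 203], [14, 249, 229], [11, 219, 136]]
b [[110, 226, 150], [118, 133, 73], [110, 226, 157], [109, 220, 180], [110, 218, 165], [109, 213, 180], [138, 81, 82]]
g [[66, 213, 126], [44, 157, 65], [67, 214, 136], [67, 202, 167], [67, 210, 143], [66, 198, 171], [43, 160, 89]]
```

View pics/c1.png

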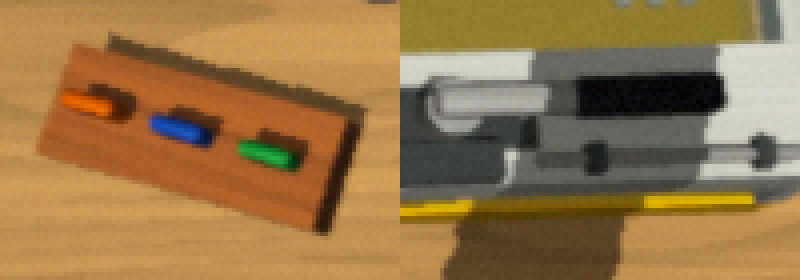

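The handle is back on the rail at rest. The keys in the crop are at image (127,231), (150.5,237) and (172.5,243.5). Next I go above the orange key.

Run:
```python
from h import *
o=manip.get_obs(); print(o["joint_pos"].round(3)); c=cam("top")
P={}
for n,p in dict(o=(127.3,230.8),b=(150.3,237.2),g=(172.3,243.3)).items(): P[n]=plane(c,*p,.07); print(n,P[n])
d=P["o"]-P["g"]; print(np.linalg.norm(d), np.arctan2(d[1],d[0]))
print(rel([P["o"][0],P["o"][1],.18],np.arctan2(d[1],d[0])))
```

```text
[ 0.591  0.483 -0.394  1.244  0.181  1.445 -1.336]
o [0.50836108 0.36487766 0.07      ]
b [0.49513293 0.31448487 0.07      ]
g [0.48261172 0.26661167 0.07      ]
0.10158363229331435 1.3145208550932943
[0.0031, -0.0021, -1.2956, -0.1115, -0.629, 0.0674]
```

Scaled: -0.629 m is -0.7863, -0.06 m is -0.075, -1.296 rad is -0.4125.

jog_arm:
  plan:
    - {"r":[0,0,-0.0573],"d":[-0.0125,-0.075,0],"jaw":0.5}
    - {"r":[0,0,-0.1146],"d":[-0.025,-0.15,0],"jaw":0.5}
    - {"r":[0,0,-0.1719],"d":[-0.0375,-0.225,0],"jaw":0.5}
    - {"r":[0,0,-0.2292],"d":[-0.0563,-0.3,0],"jaw":0.5}
    - {"r":[0,0,-0.2865],"d":[-0.0688,-0.375,0],"jaw":0.5}
    - {"r":[0,0,-0.3438],"d":[-0.0875,-0.45,0],"jaw":0.5}
    - {"r":[0,0,-0.3947],"d":[-0.1,-0.525,0],"jaw":0.5}
    - {"r":[0,0,-0.4125],"d":[-0.1125,-0.6,0],"jaw":0.5}
    - {"r":[0,0,-0.4125],"d":[-0.125,-0.675,0],"jaw":0.5}
    - {"r":[0,0,-0.4125],"d":[-0.1375,-0.75,0.0375],"jaw":0.5}
    - {"r":[0,0,-0.4125],"d":[-0.1394,-0.7863,0.0838],"jaw":0.5}
    - {"r":[0,0,-0.4125],"d":[-0.1394,-0.7863,0.0838],"jaw":0.5}
    - {"r":[0,0,-0.4125],"d":[-0.1394,-0.7863,0.0838],"jaw":0.5}
    - {"r":[0,0,-0.4125],"d":[-0.1394,-0.7863,0.0838],"jaw":0.5}

```text
clock: 7.62
position: [0.5096, 0.3642, 0.1801]
ee_rot: [0.793, 0.61, 0.001, 0.0]
ft_force: [-0.0, 0.3, -0.3]
grip_width: 0.501
grasp_force: 0.0
```

Run:
```python
from h import *
import pickle
c=cam("wrist"); im=manip.camera("wrist"); cv2.imwrite("pics/w3.png",im); pickle.dump(c,open("w3.pkl","wb"))
for col,r in dict(orange=(7,17,200,130),blue=(105,125,150,70),green=(55,75,120,60)).items():
    RANGE[col]=r
    for b in blobs(im,col,(0,0,560,420),60)[:2]: print(col,b, plane(c,*b[1],.074))
```

```text
green (323, [286.8, 326.3], [282, 310, 11, 33], ((287.0, 326.0), (32.0, 10.0), 90.0)) [0.4844782  0.27196589 0.074     ]
```

View pics/w3.png

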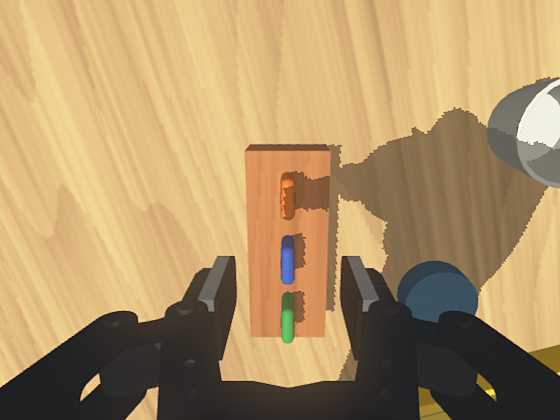

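The block sits upright in view, with its top from about (246,150) to (327,337). The orange head is near (288,196), blue (288,260) and green (287,318), all in line with the tool's x axis.

Run:
```python
from h import *
import pickle
c=pickle.load(open("w3.pkl","rb")); im=cv2.imread("pics/w3.png"); hsv=cv2.cvtColor(im,cv2.COLOR_BGR2HSV)
print(hsv[166:226:3,288].tolist())
for n,(r0,r1) in dict(orange=(165,228),blue=(230,288),green=(288,348)).items():
    v=hsv[r0:r1,280:298]; br=(v[...,1]>170)&(v[...,2]>(215 if n=="orange" else 150 if n=="blue" else 120)); ys,xs=np.nonzero(br)
    print(n,len(ys),ys.min()+r0,ys.max()+r0,xs.mean()+280, plane(c,xs.mean()+280,ys.min()+r0,.074),plane(c,xs.mean()+280,ys.max()+r0+1,.074))
for p in [(246,150),(331,150),(326,336),(251,338)]: print(plane(c,*p,.042))
a=plane(c,288.5,150,.042); b=plane(c,288.5,337,.042); print("mid",(a+b)/2, np.linalg.norm(a-b))
m=(a+b)/2; d=(a-b)/np.linalg.norm(a-b); print("key slots",m+.05*d,m-.05*d, np.arctan2(d[1],d[0]))
```

```text
[[13, 150, 221], [13, 150, 221], [12, 168, 138], [12, 174, 133], [12, 175, 140], [12, 195, 234], [13, 192, 241], [12, 182, 147], [12, 183, 164], [12, 185, 163], [12, 183, 163], [12, 185, 163], [12, 183, 163], [12, 183, 163], [12, 185, 163], [12, 184, 162], [12, 184, 162], [12, 183, 156], [12, 158, 198], [13, 149, 217]]
orange 155 180 218 284.05806451612904 [0.51166651 0.38132383 0.074     ] [0.50453609 0.35473774 0.074     ]Traceback (most recent call last):
  File "<stdin>", line 7, in <module>
    return umr_minimum(a, axis, None, out, keepdims, initial, where)
ValueError: zero-size array to reduction operation minimum which has no identity
```

Run:
```python
from h import *
import pickle
c=pickle.load(open("w3.pkl","rb"))
for r0,r1 in [(171,219),(234,283),(292,342.5)]:
    a=plane(c,287.5,r0,.042); b=plane(c,287.5,r1,.074); print((a+b)[:2]/2,np.linalg.norm((a-b)[:2]))
a=plane(c,288.5,150,.042); b=plane(c,288.5,337,.042); print("mid",(a+b)/2, np.linalg.norm(a-b))
m=(a+b)/2; d=(a-b)/np.linalg.norm(a-b); print("key slots",m+.05*d,m-.05*d, np.arctan2(d[1],d[0]))
k=(m+.05*d)[:2]; print(rel([k[0],k[1],.047],np.arctan2(d[1],d[0])))
```

```text
[0.51036613 0.36740995] 0.02748829130788859
[0.49760928 0.31935633] 0.026020805923127485
[0.48459084 0.27031734] 0.025318650761163648
mid [0.49813196 0.31819202 0.042     ] 0.1604535172103693
key slots [0.51092536 0.3665276  0.042     ] [0.48533855 0.26985643 0.042     ] 1.312050745705688
[0.0015, -0.0005, -0.0009, 0.0024, 0.0005, 0.1332]
```

Scaled: 0.133 m is 0.1663, 0.0026 m is 0.0033.

jog_arm:
  plan:
    - {"d":[0.0033,0,0.0625],"jaw":0.5}
    - {"d":[0.0033,0,0.125],"jaw":0.5}
    - {"d":[0.0033,0,0.16],"jaw":0.5}
    - {"d":[0.0033,0,0.1663],"jaw":0.5}
    - {"d":[0.0033,0,0.1663],"jaw":0.5}
    - {"d":[0.0033,0,0.1663],"jaw":0}
    - {"d":[0.0033,0,0.1663],"jaw":0}
    - {"d":[0.0033,0,0.1663],"jaw":0}
    - {"d":[0.0033,0,0.1663],"jaw":0}
    - {"d":[0.0033,0,0.1663],"jaw":0}
  squeeze: 50

```text
clock: 8.93
position: [0.51, 0.3682, 0.0477]
ee_rot: [0.792, 0.61, 0.001, 0.0]
ft_force: [-0.7, -1.7, 7.1]
grip_width: 0.107
grasp_force: 49.7
```

Scaled: -0.19 m is -0.2375, -0.13 m is -0.1625.

jog_arm:
  plan:
    - {"d":[0,0,-0.0125],"jaw":0}
    - {"d":[0,0,-0.0375],"jaw":0}
    - {"d":[0,0,-0.0875],"jaw":0}
    - {"d":[0,0,-0.1625],"jaw":0}
    - {"d":[0,0,-0.2375],"jaw":0}
    - {"d":[0,0,-0.2375],"jaw":0}
    - {"d":[0,0,-0.2375],"jaw":0}

```text
clock: 9.8
position: [0.509, 0.3677, 0.2367]
ee_rot: [0.792, 0.61, 0.0, 0.0]
ft_force: [0.1, 0.7, -1.2]
grip_width: 0.105
grasp_force: 49.3
```

Run:
```python
from h import *
import pickle
c=cam("wrist"); im=manip.camera("wrist"); cv2.imwrite("pics/w4.png",im); pickle.dump(c,open("w4.pkl","wb"))
cv2.imwrite("pics/w4c.png",cv2.resize(im[180:380,190:390],None,fx=3,fy=3,interpolation=cv2.INTER_NEAREST))
print(rel([.5695,-.0775,.20],.041+np.pi/2))
```

```text
[-0.0008, 0.0011, -0.2988, -0.4147, 0.1721, 0.0361]
```

View pics/w4c.png

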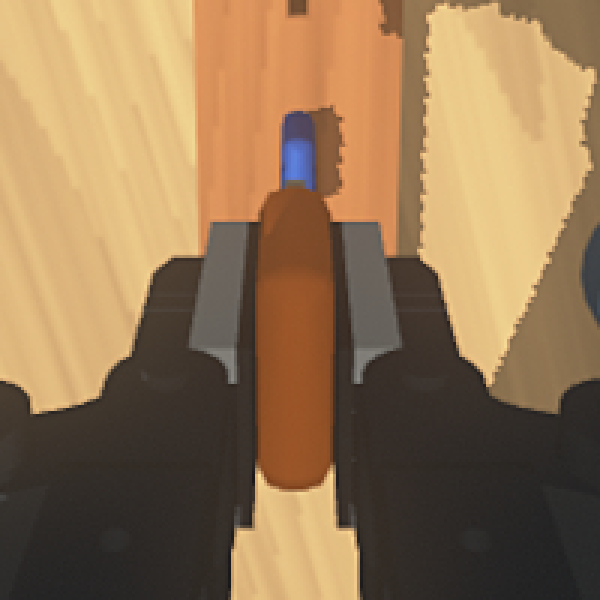

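The key hangs straight in the pads, with the head spanning crop (256–333, 187–488). That is full-image columns 275–301 and rows 242–343. The blue key still stands in the block.

Run:
```python
from h import *
c=manip.calibration("wrist"); c["world_from_camera"]=c["tool_from_camera"]
for r,z in [(242.3,.0057),(342.8,-.0263)]: print(plane(c,288.2,r,z).round(4))
```

```text
[0.0122 0.0002 0.0057]
[-0.0134  0.0002 -0.0263]
```

Scaled: -0.4147 m is -0.5184, 0.036 m is 0.045, -0.3 rad is -0.0955.

jog_arm:
  plan:
    - {"r":[0,0,-0.0159],"d":[-0.05,0.0188,0],"jaw":0}
    - {"r":[0,0,-0.0318],"d":[-0.125,0.05,0],"jaw":0}
    - {"r":[0,0,-0.0477],"d":[-0.1938,0.0788,0],"jaw":0}
    - {"r":[0,0,-0.0637],"d":[-0.2625,0.1088,0],"jaw":0}
    - {"r":[0,0,-0.0796],"d":[-0.3313,0.1375,0],"jaw":0}
    - {"r":[0,0,-0.0955],"d":[-0.4,0.1663,0],"jaw":0}
    - {"r":[0,0,-0.0955],"d":[-0.4688,0.1938,0.0188],"jaw":0}
    - {"r":[0,0,-0.0955],"d":[-0.5184,0.215,0.045],"jaw":0}
    - {"r":[0,0,-0.0955],"d":[-0.5184,0.215,0.045],"jaw":0}
    - {"r":[0,0,-0.0955],"d":[-0.5184,0.215,0.045],"jaw":0}
    - {"r":[0,0,-0.0955],"d":[-0.5184,0.215,0.045],"jaw":0}

```text
clock: 11.22
position: [0.5698, -0.0753, 0.2006]
ee_rot: [0.691, 0.723, 0.0, -0.0]
ft_force: [-0.3, 1.2, -0.3]
grip_width: 0.109
grasp_force: 49.3
```

Run:
```python
from h import *
import pickle
c=cam("wrist"); im=manip.camera("wrist"); cv2.imwrite("pics/w5.png",im); pickle.dump(c,open("w5.pkl","wb"))
cv2.imwrite("pics/w5c.png",cv2.resize(im[150:350,190:390],None,fx=3,fy=3,interpolation=cv2.INTER_NEAREST))
print(manip.get_obs()["joint_pos"].round(2))
```

```text
[ 0.67  0.33 -0.75  1.61  0.23  1.29 -0.07]
```

View pics/w5c.png

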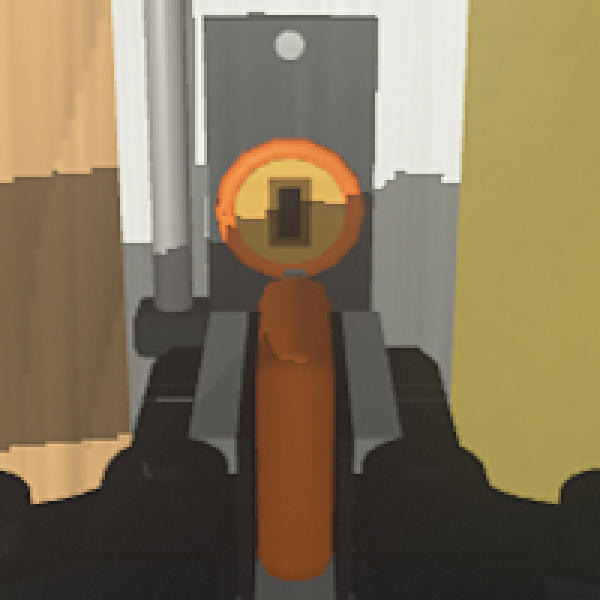

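The slot with its flare is clear at crop (269–312, 178–246), which is centred at full-image (286.8, 220.7). The blade tip just shows at full (288, 240.7).

Run:
```python
from h import *
import pickle
c=pickle.load(open("w5.pkl","rb"))
f=lambda u,v:(190+u/3,150+v/3)
k=plane(c,*f(290.5,212),.126); print("slot",k, "ends",plane(c,*f(290.5,178),.126),plane(c,*f(290.5,246),.126))
cc=plane(c,*f(289.5,208.5),.128); print("collar",cc, plane(c,*f(217,208),.126)-plane(c,*f(362,208),.126))
print("inner dark slot",plane(c,*f(289.5,213),.126-.005))
print("edges rail",plane(c,*f(113,0),.12),plane(c,*f(133,440),.12))
t=manip.calibration("wrist"); t["world_from_camera"]=t["tool_from_camera"]; print("tip tool",plane(t,*f(294,270),.0357), plane(t,*f(294,275),.0357))
yaw=.041+np.pi/2; tx=np.array([np.cos(yaw),np.sin(yaw)])
p=k[:2]+.001*tx; print(rel([*p,.1683],yaw), rel([k[0],k[1],.2],yaw))
```

```text
slot [ 0.56926991 -0.07652057  0.126     ] ends [ 0.5689552  -0.06937921  0.126     ] [ 0.56959023 -0.08378929  0.126     ]
collar [ 0.56901487 -0.0751296   0.128     ] [-0.02914044 -0.00130891  0.        ]
inner dark slot [ 0.56913247 -0.07841117  0.121     ]
edges rail [ 0.53262934 -0.0363233   0.12      ] [ 0.53705025 -0.13285402  0.12      ]
tip tool [1.49926940e-03 9.22263699e-05 3.57000000e-02] [6.01111053e-04 9.26129392e-05 3.57000000e-02]
[0.0005, -0.0001, 0.0033, 0.0, -0.0006, 0.0324] [0.0005, -0.0001, 0.0033, -0.001, -0.0006, 0.0007]
```

Scaled: 0.047 m is 0.0588, 0.044 m is 0.055, 0.003 rad is 0.001.

jog_arm:
  plan:
    - {"r":[0,0,0.001],"d":[0,-0.0008,0.025],"jaw":0}
    - {"r":[0,0,0.001],"d":[0,-0.0008,0.0425],"jaw":0}
    - {"r":[0,0,0.001],"d":[0,-0.0008,0.0475],"jaw":0}
    - {"r":[0,0,0.001],"d":[0,-0.0008,0.0513],"jaw":0}
    - {"r":[0,0,0.001],"d":[0,-0.0008,0.055],"jaw":0}
    - {"r":[0,0,0.001],"d":[0,-0.0008,0.0588],"jaw":0}
    - {"r":[0,0,0.001],"d":[0,-0.0008,0.0588],"jaw":0}

```text
clock: 12.15
position: [0.5693, -0.0766, 0.1534]
ee_rot: [0.693, 0.721, 0.0, -0.0]
ft_force: [-0.2, 1.1, -1.1]
grip_width: 0.105
grasp_force: 49.3
```

Scaled: 0.007 m is 0.0088, 0.006 m is 0.0075, -0.07 rad is -0.0223.

jog_arm:
  plan:
    - {"r":[0,0,0.0223],"d":[0,0,0.0013],"jaw":0}
    - {"r":[0,0,-0.0223],"d":[0,0,0.0025],"jaw":0}
    - {"r":[0,0,0.0223],"d":[0,0,0.0038],"jaw":0}
    - {"r":[0,0,-0.0223],"d":[0,0,0.005],"jaw":0}
    - {"r":[0,0,0.0223],"d":[0,0,0.0063],"jaw":0}
    - {"r":[0,0,-0.0223],"d":[0,0,0.0075],"jaw":0}
    - {"r":[0,0,0.0223],"d":[0,0,0.0088],"jaw":0}

```text
clock: 13.02
position: [0.5693, -0.076, 0.1466]
ee_rot: [0.717, 0.697, 0.001, -0.0]
ft_force: [-1.2, 3.8, 1.8]
grip_width: 0.106
grasp_force: 49.7
```

Scaled: 0.008 m is 0.01, 0.007 m is 0.0088, -0.14 rad is -0.0446.

jog_arm:
  plan:
    - {"r":[0,0,-0.0446],"d":[0,0,0.0013],"jaw":0}
    - {"d":[0,0,0.0025],"jaw":0}
    - {"r":[0,0,-0.0446],"d":[0,0,0.0038],"jaw":0}
    - {"d":[0,0,0.005],"jaw":0}
    - {"r":[0,0,-0.0446],"d":[0,0,0.0063],"jaw":0}
    - {"d":[0,0,0.0075],"jaw":0}
    - {"r":[0,0,-0.0446],"d":[0,0,0.0088],"jaw":0}
    - {"d":[0,0,0.01],"jaw":0}

```text
clock: 14.02
position: [0.5692, -0.0759, 0.1386]
ee_rot: [0.717, 0.697, 0.001, -0.0]
ft_force: [-0.9, 4.1, 2.7]
grip_width: 0.108
grasp_force: 49.7
```

Scaled: 0.0065 m is 0.0081, 0.006 m is 0.0075, -0.14 rad is -0.0446.

jog_arm:
  plan:
    - {"r":[0,0,-0.0446],"d":[0,0,0.0013],"jaw":0}
    - {"d":[0,0,0.0025],"jaw":0}
    - {"r":[0,0,-0.0446],"d":[0,0,0.0038],"jaw":0}
    - {"d":[0,0,0.005],"jaw":0}
    - {"r":[0,0,-0.0446],"d":[0,0,0.0063],"jaw":0}
    - {"r":[0,0,-0.0223],"d":[0,0,0.0075],"jaw":0}
    - {"r":[0,0,-0.0223],"d":[0,0,0.0081],"jaw":0}
    - {"r":[0,0,-0.0223],"d":[0,0,0.0081],"jaw":0}

```text
clock: 15.02
position: [0.5691, -0.0759, 0.132]
ee_rot: [0.692, 0.722, 0.0, -0.0]
ft_force: [-1.7, 5.9, 3.0]
grip_width: 0.105
grasp_force: 49.8
```

Scaled: 0.001 m is 0.0013, 0.0005 m is 0.0006, -0.05 rad is -0.0159.

jog_arm:
  plan:
    - {"r":[0,0,0.0159],"d":[0,0,0.0006],"jaw":0}
    - {"r":[0,0,-0.0159],"d":[0,0,0.0013],"jaw":0}
    - {"d":[0,0,0.0013],"jaw":0}
    - {"d":[0,0,0.0013],"jaw":0}

```text
clock: 15.52
position: [0.5692, -0.0759, 0.1316]
ee_rot: [0.693, 0.721, 0.0, -0.0]
ft_force: [-4.0, 5.1, 7.1]
grip_width: 0.107
grasp_force: 50.4
```

Run:
```python
from h import *
im=manip.camera("side"); cv2.imwrite("pics/s6.png",cv2.resize(im[120:220,250:390],None,fx=5,fy=5,interpolation=cv2.INTER_CUBIC))
```

```text
(no output)
```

View pics/s6.png

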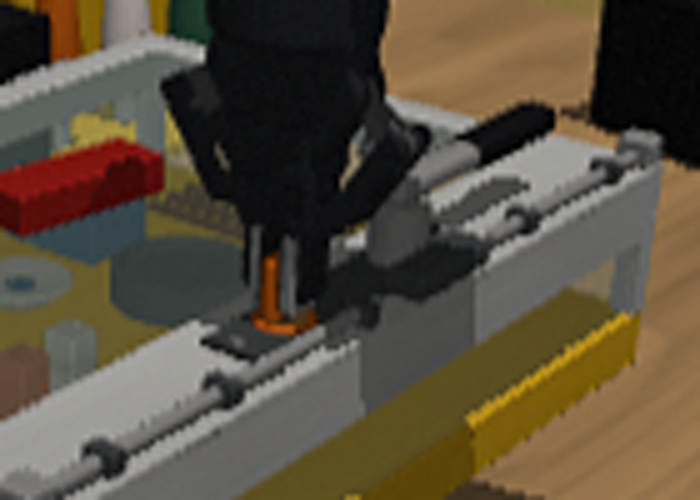

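The head's orange sits right down at the collar, at crop (270–310, 250–325). The force and height (0.1316) agree with it being home. Now the turn.

Scaled: 0.0007 m is 0.0009, 0.0005 m is 0.0006, 0.15 rad is 0.0477.

jog_arm:
  plan:
    - {"d":[0,0,0.0006],"jaw":0}
    - {"r":[0,0,0.0477],"d":[0,0.0001,0.0006],"jaw":0}
    - {"r":[0,0,0.0955],"d":[0,0.0004,0.0006],"jaw":0}
    - {"r":[0,0,0.1432],"d":[-0.0001,0.0005,0.0006],"jaw":0}
    - {"r":[0,0,0.191],"d":[-0.0003,0.0008,0.0006],"jaw":0}
    - {"r":[0,0,0.2387],"d":[-0.0004,0.0009,0.0006],"jaw":0}
    - {"r":[0,0,0.2387],"d":[-0.0004,0.0009,0.0006],"jaw":0}

```text
clock: 16.45
position: [0.5699, -0.0762, 0.1315]
ee_rot: [0.909, 0.417, 0.0, -0.0]
ft_force: [-5.9, 4.2, 11.6]
grip_width: 0.113
grasp_force: 50.9
```

```bash
python3 -c "
from h import *
print(manip.get_obs()['torque'].round(3))"
```

```text
[1.205 1.4   0.03 ]
```

Scaled: 0.0007 m is 0.0009, 0.0006 m is 0.0008, 0.75 rad is 0.2387.

jog_arm:
  plan:
    - {"r":[0,0,0.0477],"d":[0,0.0001,0],"jaw":0}
    - {"r":[0,0,0.0955],"d":[0,0.0004,0],"jaw":0}
    - {"r":[0,0,0.1432],"d":[-0.0001,0.0005,0],"jaw":0}
    - {"r":[0,0,0.191],"d":[-0.0003,0.0008,0],"jaw":0}
    - {"r":[0,0,0.2387],"d":[-0.0004,0.0009,0],"jaw":0}
    - {"r":[0,0,0.261],"d":[-0.0004,0.0009,0],"jaw":0}
    - {"r":[0,0,0.261],"d":[-0.0004,0.0009,0],"jaw":0}

```text
clock: 17.32
position: [0.5702, -0.0768, 0.1315]
ee_rot: [1.0, 0.021, 0.0, -0.0]
ft_force: [-6.3, 5.0, 11.6]
grip_width: 0.11
grasp_force: 51.0
```

Run:
```python
from h import *
import pickle
print(manip.get_obs()['torque'].round(3), manip.get_obs()["joint_pos"].round(2))
c=cam("wrist"); im=manip.camera("wrist"); pickle.dump(c,open("w7.pkl","wb"))
cv2.imwrite("pics/w7.png",cv2.resize(im[170:370,190:390],None,fx=3,fy=3,interpolation=cv2.INTER_NEAREST))
```

```text
[1.305 1.466 0.134] [ 0.45  0.34 -0.47  1.7   0.17  1.14 -1.6 ]
```

View pics/w7.png

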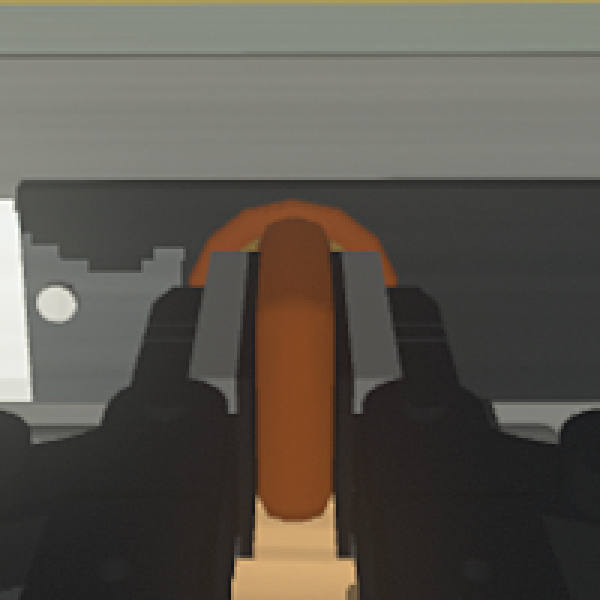

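The key is still aligned in the pads, and its head spans the same rows as at the pick (242–343), so it hasn't slipped. The shoulder is at about 0.126, so it is home. The tool has turned about 1.57 rad. I'll add a little margin and hand in.

Careful with the scale: shifts go in shares of 0.8 m and turns go in shares of pi rad. That gives: 0.05 rad is 0.0159.

jog_arm:
  plan:
    - {"r":[0,0,0.0095],"jaw":0}
    - {"r":[0,0,0.0159],"jaw":0}
    - {"r":[0,0,0.0159],"jaw":0}
    - {"r":[0,0,0.0159],"jaw":0}
    - {"r":[0,0,0.0159],"jaw":0}

```text
clock: 18.0
position: [0.5701, -0.0768, 0.1315]
ee_rot: [1.0, -0.004, -0.0, -0.0]
ft_force: [-6.9, 5.4, 11.3]
grip_width: 0.107
grasp_force: 51.0
```

Run:
```python
from workcell import manip
o=manip.get_obs(); print(o["torque"].round(3)); print(manip.hand_in())
```

```text
[1.289 1.428 0.105]
the job is handed in; nothing more can be done
None
```

I handed in the job at 18.0 s, but `hand_in()` returned no verdict: the handle was swung to its stop and sprang back, and the orange key is fully home, turned about 1.6 rad at the gripper and still held with a 51 N grip.

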